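# Lock the mandoline's hand guard over the blade

### The job

Make the mandoline slicer safe to put away: with your fingertips hold its red spring catch down and, while it is down, push the black hand guard by its side wing past the catch, then keep pushing until the guard is fully home over the blade and the catch springs up behind it. Only press and push: do not force anything, leave the grey pusher knob on the guard down where it sits, and do not disturb the things lying around. Finish with your hand clear.

Things in the scene. Friction and masses are not known exactly. Their poses are not given: they have to be found in the camera images.
- mandoline: Flat grey slicer with steel plates, fixed on the work surface: 310 mm long (x -180 to +130), 116 wide, 46 high; black loop handle at its -x end (to x = -233). Origin: on the work surface, mid-width. x runs along the rails, the way the guard is pushed (handle end to blade; blade at x = 5 to 50 mm), y left of that, z up. Catch and wing are on its -y side (to y = -116).
- guard_top (a point): Centre of the guard's flat top, 52 mm above the work surface, moving with the guard (axes as the mandoline's): a black plate 100 mm along x, 132 mm wide, astride the rails. Its outer side face towards the catch is at mandoline y = -66 mm.
- guard (a joint): Guard's slide along +x, m: starts 0 to 0.008, 0.125 fully home at a hard stop; 1 to 2.5 N of friction. Catch up: blocked at 0.012 by the catch's steel lug. Catch pressed 6 mm or more: passes over the lug. From about 0.02 to 0.12 the guard itself keeps the catch down by 6 mm; past 0.12 the catch springs up behind it and locks it.
- wing (a point): Centre of the rear (-x) face of the guard's side wing, an upright black tab on the -y side: the face to push towards mandoline +x, 50 mm wide (y -116 to -66) and 21 high (39 to 60 mm above the work surface), 10 thick. At guard 0 it is at mandoline x = -87 mm. It passes 5 mm above the catch pad. Its lane is free of obstacles all the way home.
- catch_pad (a point): Centre of the top of the catch's red finger pad: 93 mm along mandoline x (-135 to -42), 46 mm wide (y -116 to -70), top 34 mm above the work surface when up; moves straight down with the catch. It reaches 48 mm or more behind (-x of) the wing's rear face: a fingertip set down there stands on the pad and can slide along it while pushing the wing.
- catch (a joint): How far the catch is pressed down, m: 0 up, 0.010 at its hard stop. Spring: about 3.5 N to start, 8 N fully down. It springs up when let go unless the guard is over its lug.
- pusher (a joint): Height to which the grey pusher knob in the middle of the guard's top is lifted, m: 0 down (knob 42 mm wide, its top 88 mm above the work surface). To be left down.
- lemon: Yellow lemon, 72 x 57 x 58 mm, lying on the work surface left of the mandoline; origin at its underside. Leave it.
- lime: Green lime, 52 x 45 x 45 mm, on the work surface left of the mandoline; origin at its underside. Leave it.
- spice_jar: Round spice jar with a dark cap, 41 mm wide, 105 mm high, left of the mandoline; origin at its underside. Leave it.
- wind_up_timer: Round kitchen timer, 67 mm wide, 54 mm high, left of the mandoline; origin at its underside. Leave it.

How it is judged:
By the outcome, as a careful person would: the job done as asked, in the order asked, and still so for the second after the job is handed in, with the robot touching nothing.
It also fails if it takes over 38 s, if anything falls off the work surface, if the arm or the gripper's body presses on something with over 40 N, if the wrist force passes 120 N, or if a joint passes its speed limit or range.

### The arm

A 6-joint arm with a two-finger parallel gripper is mounted at the origin on the work surface; the furniture and walls round the work are solid. World frame = base frame: x ahead of the robot, y to its left, z up, the work surface at z = 0. Lengths are in m, angles in degrees, forces in N, time in s.
With the tool pointing down it reaches from about 0.3 to 0.75 m from the base axis. Payload 8.5 kg.
Tool frame: the origin (TCP) lies between the finger pads; the fingertips stand 17 mm ahead of it and the grasp point (between the pads) lies 2 mm behind it; z points along the fingers, y is the direction in which the jaws open and shut (so a half turn about z gives the same grasp; the last joint's range is limited). The gripper opens to 85 mm and grips with 20 to 120 N. Pads are 22 mm wide; open, the fingers measure 114 mm over their backs; the gripper's body (76 mm by 85 mm) begins 54 mm behind the grasp point. The pads swing forward as they close: fully open they stand 13 mm farther back than shut.
Start: joints at [-85.101, 21.807, 74.336, -0, 83.858, -12.336], TCP at [0.163, -0.525, 0.248] pointing down, gripper open.
Joint ranges: [-178.18, 178.18], [-50.72, 133.34], [12.68, 142.11], [-81.47, 261.47], [9.98, 163.14], [-165.26, 165.26]. Speed limits (degrees/s): [136.94, 136.94, 180, 180, 180, 180].

### API

Orientations are given as a 3x3 rotation matrix whose columns are the frame's x, y, z axes.
In Python, from rig import readout, eyes, env gives the robot as it stands.
- The arm moves only by the tool arm_command, never from a script. Its argument "rows" is text: rows parted by semicolons, each of 7 numbers parted by spaces: the closure, from 0 (fully open) to 1 (shut), then the shift along the tool's x, y, z in mm, then the turn, a rotation vector about the tool's x, y, z in degrees. In form: grip dx dy dz rx ry rz; .... A call has 1 to 5 rows; each row shifts and turns the commanded pose from where the row before left it, along the tool's axes as they then stand; what a row does not reach is not made up. A row lasts 1/12 s, in which the tool goes at most 41.7 mm and 7.16 degrees, less where a joint would pass 70% of its speed; a pose out of reach is approached as far as the arm can. A call with a gripper value outside its range is refused whole. The fingers move at their own pace and stop on an object; "squeeze" is the grip in N (left out, the last holds). Time passes only in rows, so rows that do not move let the fingers close. It gives the time, the measured TCP pose, the force and the opening at its end, in the units of the state.
- readout.observe(): the state, without advancing time (a new reading comes with each control period).
- eyes.get_image(name): name is "side" or "top"; returns the picture (480x640x3 uint8, red, green, blue); there is no depth.
- eyes.camera_model(name): a dict with "mtx" (3x3 intrinsics, pixels), "view" (4x4, takes a point from world to camera coordinates). Camera axes: x right, y up, looking along -z (the intrinsics and any distortion apply to the point x, -y, -z); pixel columns grow to the right and rows downward; lengths in m; the calibration is good to about 2 mm. A picture is of the moment at which its call begins. camera_model takes no time and is no camera call.
- env.close_job(): hands the job in, once; it reports no verdict.
The state is a dict: "time_s": time; "q": joint angles; "qvel": joint speeds; "joint_efforts": joint torques, N m; "position": TCP position; "tool_rot": TCP orientation; "ft_force": force on the tool from outside, world axes, zero at the start; "wrist_torque": the same for the moment, N m; "grip_width": finger opening in m.
Only numpy, scipy, OpenCV 4.12 (cv2) and the standard library are available. Lean on these libraries where they do the work, as an engineer would, in place of code of your own. Each camera call takes 0.05 s, during which the arm holds its last target. There are 200 camera calls.

## Working session

There is one attempt and no reset: what is moved stays moved. The work goes in short steps, Python scripts to look and compute and a tool call to move; the robot and the scene stay as the last step left them, time stands still between calls to the robot, and variables do not carry over. Pictures are saved under pics/ and viewed, about 8 in all and at most 12, crops included, and the job is handed in when it is done.

Besides the shell and the picture viewer there is one more tool, called in YAML: its name, and indented under it one key for each argument. arm_command: Moves the arm, as the interface text tells. Its arguments: {"type":"object","properties":{"rows":{"type":"string"},"squeeze":{"type":"number"}},"required":["rows"]}

```bash
mkdir -p pics; python3 - <<'E'
from rig import readout, eyes, env
import cv2, numpy as np
s=readout.observe()
for k,v in s.items(): print(k,np.round(v,3).tolist())
for n in("side","top"):
    im=eyes.get_image(n); cv2.imwrite(f"pics/{n}0.png",im[:,:,::-1]); m=eyes.camera_model(n)
    for k,v in m.items(): print(n,k,np.round(v,4).tolist() if not isinstance(v,str) else v)
E
```

```text
time_s 0.0
q [-85.104, 21.842, 74.385, 0.001, 83.858, -12.337]
qvel [-0.041, -0.029, -0.072, -0.043, 0.033, -0.009]
joint_efforts [-0.0, -44.845, -23.127, -0.0, 0.005, -0.0]
position [0.163, -0.525, 0.248]
tool_rot [[0.955, 0.296, -0.0], [0.296, -0.955, 0.001], [0.0, -0.001, -1.0]]
ft_force [0.225, -0.758, 0.395]
wrist_torque [-0.025, 0.01, -0.085]
grip_width 0.085
side mtx [[604.5709, 0.0, 317.3608], [0.0, 604.5709, 233.279], [0.0, 0.0, 1.0]]
side view [[-0.8162, -0.5775, 0.0175, 0.4522], [0.2714, -0.3565, 0.894, -0.2238], [-0.51, 0.7344, 0.4477, -0.6835], [0.0, 0.0, 0.0, 1.0]]
top mtx [[533.1554, 0.0, 321.9421], [0.0, 533.1554, 244.5186], [0.0, 0.0, 1.0]]
top view [[0.0288, -0.9996, -0.0004, -0.0293], [0.9778, 0.028, 0.2075, -0.5498], [-0.2074, -0.0064, 0.9782, -0.8113], [0.0, 0.0, 0.0, 1.0]]
```

View pics/top0.png

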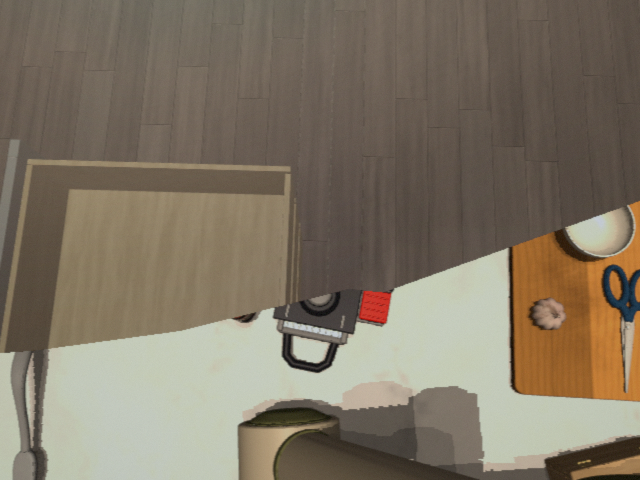

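View pics/side0.png

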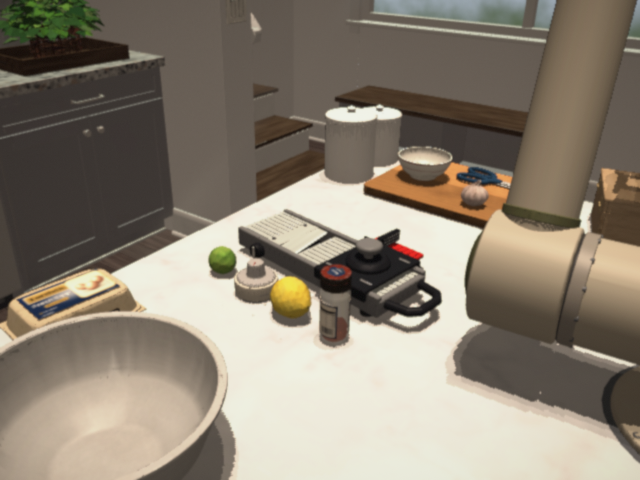

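```bash
cat > h.py <<'E'
import cv2, numpy as np
from rig import readout, eyes, env
def cam(n):
    m=eyes.camera_model(n); V=np.array(m["view"]); return np.array(m["mtx"]),V[:3,:3],V[:3,3]
def proj(n,P):
    K,R,t=cam(n); p=(np.atleast_2d(P)@R.T+t)*[1,-1,-1]; p=p@K.T; return p[:,:2]/p[:,2:]
def ray(n,uv):
    K,R,t=cam(n); uv=np.atleast_2d(np.array(uv,float)); d=np.c_[uv,np.ones(len(uv))]@np.linalg.inv(K).T*[1,-1,-1]
    return -R.T@t, d@R
def onz(n,uv,z):
    c,d=ray(n,uv); z=np.array(z,float); return c+d*((z-c[2])/d[:,2])[:,None]
E
python3 - <<'E'
from h import *
for n in("side","top"): print(n,ray(n,[[320,240]]))
a=cv2.imread("pics/top0.png")[270:380,230:430]; b=cv2.imread("pics/side0.png")[200:325,230:450]
a=cv2.resize(a,None,fx=4,fy=4,interpolation=cv2.INTER_CUBIC); b=cv2.resize(b,None,fx=3.6,fy=3.6,interpolation=cv2.INTER_CUBIC)
cv2.imwrite("pics/topc.png",a);cv2.imwrite("pics/sidec.png",b);print(a.shape,b.shape)
for n in("side","top"):
    im=cv2.imread(f"pics/{n}0.png").astype(int); m=((im[:,:,2]>150)&(im[:,:,1]<70)&(im[:,:,0]<70)).astype(np.uint8)
    nn,l,st,ce=cv2.connectedComponentsWithStats(m)
    for i in range(1,nn):
        if st[i,4]>60: print(n,st[i],ce[i],cv2.approxPolyDP(cv2.findContours((l==i).astype(np.uint8),0,1)[0][0],2,True).reshape(-1,2).tolist())
E
```

```text
side (array([0.08120796, 0.68330272, 0.49815522]), array([[ 0.50345445, -0.73299062, -0.45760355]]))
top (array([ 0.37017534, -0.01900459,  0.90766688]), array([[ 0.21557922,  0.01023183, -0.97647632]]))
(440, 800, 3) (450, 792, 3)
side [393 244  29  15 155] [406.82580645 251.1483871 ] [[393, 246], [411, 256], [421, 256], [397, 244]]
top [359 291  32  32 777] [374.63706564 306.02702703] [[364, 291], [359, 316], [385, 322], [390, 294]]
```

View pics/topc.png

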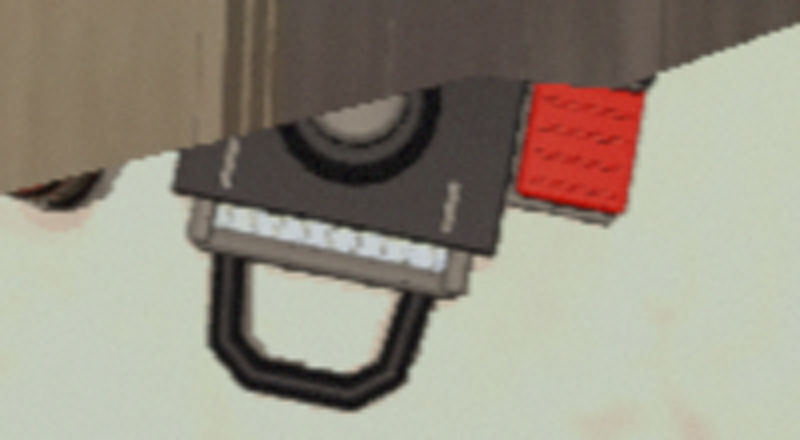

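View pics/sidec.png

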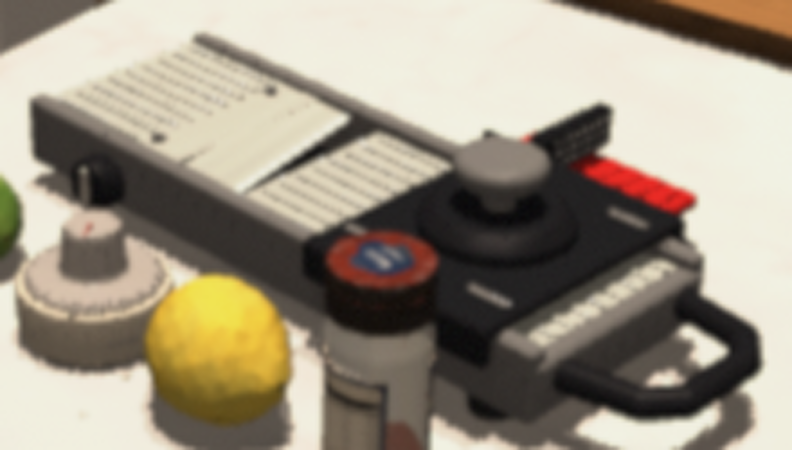

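```bash
cat > fit.py <<'E'
from h import *
from scipy.optimize import least_squares
T=lambda c,r:("top",230+c/4,270+r/4)
S=lambda c,r:("side",230+c/3.6,200+r/3.6)
# (pixel),(mandoline xyz mm), kind 0 fixed,1 guard plate (x rel to centre),2 wing
obs=[(T(178,192),(-50,66,52),1),(T(495,252),(-50,-66,52),1),
(T(519,200),(-135,-70,34),0),(T(625,213),(-135,-116,34),0),
(S(198,36),(130,-58,46),0),(S(34,98),(130,58,46),0),(T(352,408),(-233,-12,22),0),
(S(695,203),(-135,-116,34),0),
(S(610,106),(0,-116,60),2),(S(609,135),(0,-116,39),2),
(S(308,240),(50,66,52),1),(S(690,232),(-50,-66,52),1)]
def pts(p):
    x,y,a,c,g=p; o=[]
    for _,q,k in obs:
        q=np.array(q,float)/1e3
        if k==1:q[0]+=c
        if k==2:q[0]+=g-.087
        o.append([x+np.cos(a)*q[0]-np.sin(a)*q[1],y+np.sin(a)*q[0]+np.cos(a)*q[1],q[2]])
    return np.array(o)
def res(p):
    P=pts(p); return np.concatenate([(proj(o[0],P[i])[0]-o[1:])*(0 if obs[i][1][0]==-233 else 1) for i,o in enumerate([b[0] for b in obs])])
if __name__=="__main__":
    s=least_squares(res,[.5,-.05,0,-.1,0.004],loss="soft_l1"); p=s.x
    print("xy",p[:2],"yaw",np.degrees(p[2]),"c,g",p[3:]); print(np.round(res(p).reshape(-1,2),1).tolist())
    np.save("pose.npy",p)
    print("wing",pts(p)[8:10])
    for z in(.45,.6,.75): print(z,np.round(onz("top",[[20,350],[285,300],[400,285],[510,246],[640,200]],z)[:,:2],3).tolist())
E
python3 fit.py
```

```text
xy [ 0.57846188 -0.02898417] yaw -8.941521274165641 c,g [-0.11110603  0.00707389]
[[-1.6, 0.1], [0.7, 0.5], [-0.7, -1.6], [0.7, 0.4], [2.0, -1.4], [-2.5, 0.9], [-0.0, 0.0], [2.7, -2.2], [0.2, -0.6], [-0.5, 2.7], [-1.3, 0.5], [0.3, -3.8]]
wing [[ 0.48147762 -0.13115186  0.06      ]
 [ 0.48147762 -0.13115186  0.039     ]]
0.45 [[0.369, 0.236], [0.418, 0.014], [0.433, -0.084], [0.471, -0.181], [0.516, -0.299]]
0.6 [[0.369, 0.152], [0.402, 0.003], [0.413, -0.063], [0.438, -0.128], [0.468, -0.207]]
0.75 [[0.37, 0.069], [0.387, -0.008], [0.392, -0.042], [0.405, -0.075], [0.42, -0.115]]
```

arm_command:
  rows: "1 0 0 0 0 0 6.5; 1 0 0 0 0 0 6.5; 1 0 0 0 0 0 6.5; 1 0 0 0 0 0 6.6; 1 15 -25 8 0 0 0"

```text
time_s: 0.52
position: [0.1798, -0.5056, 0.2406]
tool_rot: [[0.987, -0.163, -0.001], [-0.163, -0.987, -0.003], [-0.0, 0.003, -1.0]]
ft_force: [1.3, 0.5, -0.2]
grip_width: 0.0258
```

arm_command:
  rows: "1 15 -30 8 0 0 0; 1 15 -30 8 0 0 0; 1 15 -30 8 0 0 0; 1 15 -30 8 0 0 0; 1 15 -30 8 0 0 0"

```text
time_s: 0.93
position: [0.2794, -0.3647, 0.1998]
tool_rot: [[0.988, -0.155, -0.0], [-0.155, -0.988, 0.0], [-0.0, -0.0, -1.0]]
ft_force: [0.5, -0.6, 0.9]
grip_width: -0.0004
```

arm_command:
  rows: "1 13 -28 8 0 0 0; 1 13 -28 8 0 0 0; 1 13 -28 8 0 0 0; 1 13 -28 8 0 0 0; 1 13 -28 8 0 0 0"

```text
time_s: 1.35
position: [0.3651, -0.2365, 0.1599]
tool_rot: [[0.988, -0.154, -0.0], [-0.154, -0.988, 0.0], [-0.0, -0.0, -1.0]]
ft_force: [1.0, -0.2, -0.4]
grip_width: 0.0004
```

arm_command:
  rows: "1 13 -28 8 0 0 0; 1 13 -28 8 0 0 0; 1 13 -28 8 0 0 0; 1 13 -28 8 0 0 0; 1 10 -25 8 0 0 0"

```text
time_s: 1.77
position: [0.4478, -0.1105, 0.1198]
tool_rot: [[0.988, -0.154, -0.0], [-0.154, -0.988, 0.0], [-0.0, -0.0, -1.0]]
ft_force: [0.2, -0.2, 0.1]
grip_width: -0.0003
```

```bash
python3 - <<'E'
from h import *
ims=[]
for n,(x,y) in(("side",(320,150)),("top",(240,200))):
    im=eyes.get_image(n)[:,:,::-1]; cv2.imwrite(f"pics/{n}1.png",im); ims.append(cv2.resize(im[y:y+190,x:x+200] ,None,fx=2,fy=2,interpolation=cv2.INTER_CUBIC))
cv2.imwrite("pics/both1.png",np.hstack([ims[0][:380],ims[1][:380]]))
s=readout.observe();print(s["position"],s["ft_force"],s["q"])
E
```

```text
[ 0.44751345 -0.10917207  0.1190964 ] [-0.4934736  -0.66943835 -0.11075468] [-2.85041290e+01  2.17321936e+01  9.93758122e+01  3.46627752e-02
  5.90451516e+01  7.01161100e+01]
```

View pics/both1.png

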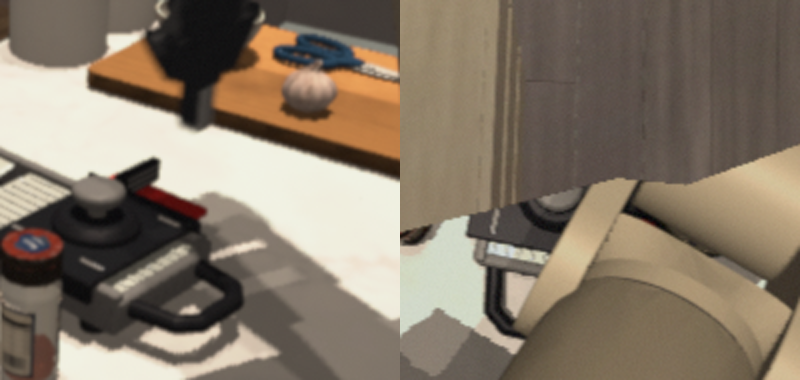

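```bash
python3 - <<'E'
from h import *
p=np.load("pose.npy")
x,y,a=p[:3]
W=lambda q:[x+np.cos(a)*q[0]-np.sin(a)*q[1],y+np.sin(a)*q[0]+np.cos(a)*q[1],q[2]]
P=np.array([.4475,-.1092,.102]); d=P[:2]-p[:2]
print("tip in mandoline",[np.cos(a)*d[0]+np.sin(a)*d[1],-np.sin(a)*d[0]+np.cos(a)*d[1]])
print("tip px",proj("side",P))
print("corners",proj("side",[W([q[0],q[1],q[2]]) for q in[(-.135,-.116,.034),(-.08,-.116,.06),(-.08,-.116,.039),(-.080,-.066,.06)]]))
im=cv2.imread("pics/side1.png")[195:275,370:440]
cv2.imwrite("pics/z1.png",cv2.resize(im,None,fx=8,fy=7,interpolation=cv2.INTER_CUBIC))
E
```

```text
tip in mandoline [np.float64(-0.11690271279782026), np.float64(-0.09959592293907779)]
tip px [[414.32482135 215.51415643]]
corners [[425.73742538 254.18721293]
 [399.72477192 228.86988234]
 [398.73578809 240.17270761]
 [380.66098702 238.42165017]]
```

View pics/z1.png

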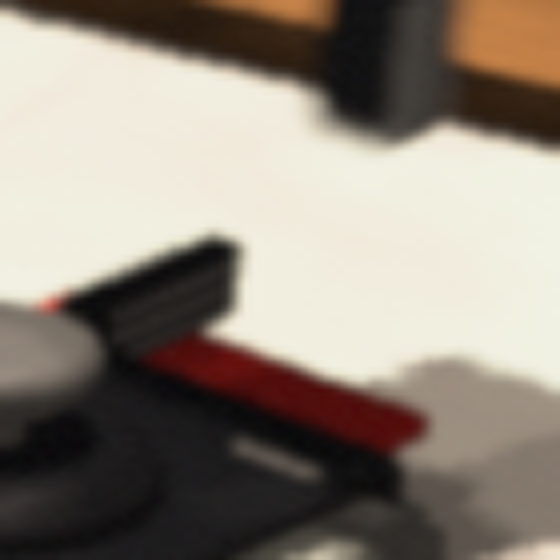

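arm_command:
  rows: "1 6 -5 10 0 0 0; 1 0 0 20 0 0 0; 1 0 0 20 0 0 0; 1 0 0 6 0 0 0; 1 0 0 0 0 0 0"

```text
time_s: 2.28
position: [0.453, -0.1085, 0.063]
tool_rot: [[0.988, -0.155, -0.003], [-0.155, -0.988, 0.001], [-0.003, -0.001, -1.0]]
ft_force: [-0.1, -0.0, 0.0]
grip_width: -0.0001
```

arm_command:
  rows: "1 0 0 3 0 0 0; 1 0 0 3 0 0 0; 1 0 0 2 0 0 0; 1 0 0 2 0 0 0; 1 0 0 0 0 0 0"

```text
time_s: 2.7
position: [0.4537, -0.1082, 0.0544]
tool_rot: [[0.988, -0.154, 0.0], [-0.154, -0.988, -0.0], [0.0, 0.0, -1.0]]
ft_force: [-0.4, -0.9, 0.3]
grip_width: -0.0002
```

arm_command:
  rows: "1 0 -4 2 0 0 0; 1 0 0 2 0 0 0; 1 0 0 0 0 0 0"

```text
time_s: 2.95
position: [0.4545, -0.1038, 0.0503]
tool_rot: [[0.988, -0.154, 0.0], [-0.154, -0.988, 0.0], [0.0, -0.0, -1.0]]
ft_force: [-0.2, 1.2, 3.0]
grip_width: -0.0001
```

arm_command:
  rows: "1 0 0 2 0 0 0; 1 0 0 0 0 0 0"

```text
time_s: 3.12
position: [0.4545, -0.104, 0.0483]
tool_rot: [[0.988, -0.154, 0.0], [-0.154, -0.988, 0.0], [0.0, -0.0, -1.0]]
ft_force: [1.0, 3.3, 4.3]
grip_width: 0.0001
```

arm_command:
  rows: "1 0 0 2 0 0 0; 1 0 0 0 0 0 0"

```text
time_s: 3.28
position: [0.4544, -0.1041, 0.0462]
tool_rot: [[0.988, -0.154, 0.0], [-0.154, -0.988, 0.0], [0.0, -0.0, -1.0]]
ft_force: [0.1, 4.0, 4.9]
grip_width: 0.0002
```

arm_command:
  rows: "1 0 0 2 0 0 0; 1 0 0 0 0 0 0"

```text
time_s: 3.45
position: [0.4544, -0.1041, 0.0443]
tool_rot: [[0.988, -0.154, 0.0], [-0.154, -0.988, 0.0], [0.0, -0.0, -1.0]]
ft_force: [0.6, 3.7, 6.5]
grip_width: -0.0004
```

arm_command:
  rows: "1 0 0 1.5 0 0 0; 1 0 0 0 0 0 0; 1 0 0 0 0 0 0"

```text
time_s: 3.7
position: [0.4545, -0.104, 0.043]
tool_rot: [[0.988, -0.154, 0.0], [-0.154, -0.988, 0.0], [0.0, -0.0, -1.0]]
ft_force: [0.8, 3.6, 6.6]
grip_width: -0.0
```

arm_command:
  rows: "1 4 0 0 0 0 0; 1 4 0 0 0 0 0; 1 4 0 0 0 0 0; 1 2 0 0 0 0 0"

```text
time_s: 4.03
position: [0.4676, -0.1064, 0.0428]
tool_rot: [[0.988, -0.154, -0.002], [-0.154, -0.988, 0.0], [-0.002, 0.0, -1.0]]
ft_force: [-4.8, -0.0, 6.8]
grip_width: 0.0004
```

arm_command:
  rows: "1 2 0 0 0 0 0; 1 2 0 0 0 0 0; 1 2 0 0 0 0 0; 1 2 0 0 0 0 0"

```text
time_s: 4.37
position: [0.475, -0.1075, 0.0427]
tool_rot: [[0.988, -0.154, -0.003], [-0.154, -0.988, 0.0], [-0.003, 0.0, -1.0]]
ft_force: [-6.1, 0.3, 7.3]
grip_width: -0.0001
```

arm_command:
  rows: "1 2 0 0 0 0 0; 1 2 0 0 0 0 0; 1 2 0 0 0 0 0"

```text
time_s: 4.62
position: [0.4808, -0.1085, 0.0427]
tool_rot: [[0.988, -0.154, -0.003], [-0.154, -0.988, 0.0], [-0.003, 0.0, -1.0]]
ft_force: [-6.1, 0.3, 7.5]
grip_width: 0.0001
```

arm_command:
  rows: "1 2 0 0 0 0 0; 1 2 0 0 0 0 0; 1 2 0 0 0 0 0"

```text
time_s: 4.87
position: [0.4868, -0.1094, 0.0427]
tool_rot: [[0.988, -0.154, -0.003], [-0.154, -0.988, 0.0], [-0.003, 0.0, -1.0]]
ft_force: [-6.6, 0.4, 7.1]
grip_width: 0.0002
```

arm_command:
  rows: "1 2 0 0 0 0 0; 1 2 0 0 0 0 0; 1 2 0 0 0 0 0"

```text
time_s: 5.12
position: [0.4927, -0.1104, 0.0427]
tool_rot: [[0.988, -0.154, -0.003], [-0.154, -0.988, 0.0], [-0.003, 0.0, -1.0]]
ft_force: [-5.6, -0.6, 7.2]
grip_width: 0.0001
```

```bash
python3 - <<'E'
from h import *
im=eyes.get_image("side")[:,:,::-1]; cv2.imwrite("pics/side2.png",im)
cv2.imwrite("pics/z2.png",cv2.resize(im[170:300,300:450],None,fx=5,fy=4.5,interpolation=cv2.INTER_CUBIC))
E
```

```text
(no output)
```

View pics/z2.png

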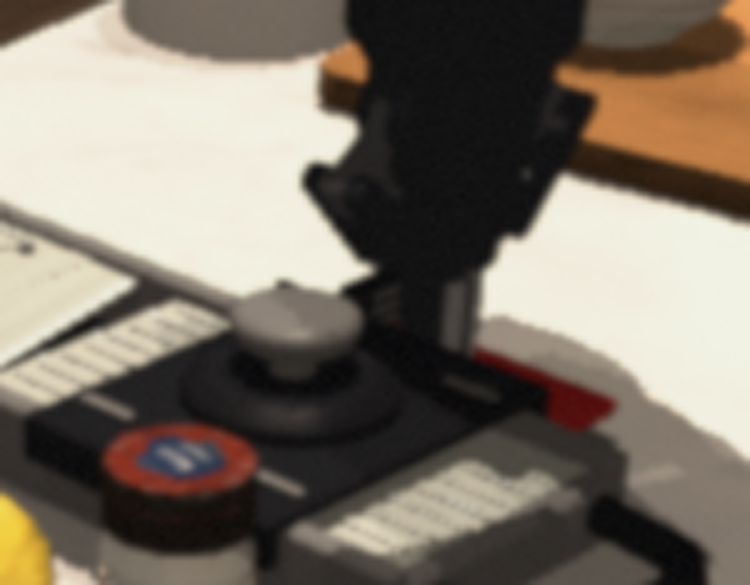

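arm_command:
  rows: "1 2 0 0 0 0 0; 1 2 0 0 0 0 0; 1 2 0 0 0 0 0; 1 2 0 0 0 0 0; 1 0 0 0 0 0 0"

```text
time_s: 5.58
position: [0.5008, -0.1117, 0.0427]
tool_rot: [[0.988, -0.154, -0.003], [-0.154, -0.988, 0.0], [-0.003, 0.0, -1.0]]
ft_force: [-4.8, 0.1, 6.8]
grip_width: -0.0001
```

arm_command:
  rows: "1 -3 0 0 0 0 0; 1 0 0 4 0 0 0; 1 0 0 -4 0 0 0; 1 0 0 -8 0 0 0; 1 0 0 -7 0 0 0"

```text
time_s: 6.0
position: [0.4986, -0.1113, 0.0581]
tool_rot: [[0.988, -0.154, -0.001], [-0.154, -0.988, -0.0], [-0.001, 0.0, -1.0]]
ft_force: [0.4, 0.2, -0.2]
grip_width: -0.0001
```

arm_command:
  rows: "1 3 0 0 0 0 0; 1 4 0 0 0 0 0; 1 4 0 0 0 0 0; 1 4 0 0 0 0 0; 1 4 0 0 0 0 0"

```text
time_s: 6.42
position: [0.5176, -0.1141, 0.0574]
tool_rot: [[0.988, -0.154, -0.001], [-0.154, -0.988, 0.0], [-0.001, -0.0, -1.0]]
ft_force: [-4.6, -0.5, 2.3]
grip_width: -0.0001
```

arm_command:
  rows: "1 4 0 0 0 0 0; 1 4 0 0 0 0 0; 1 4 0 0 0 0 0; 1 4 0 0 0 0 0; 1 4 0 0 0 0 0"

```text
time_s: 6.83
position: [0.5375, -0.1172, 0.0575]
tool_rot: [[0.988, -0.154, -0.001], [-0.154, -0.988, 0.0], [-0.001, 0.0, -1.0]]
ft_force: [-4.6, -2.2, -0.5]
grip_width: 0.0003
```

arm_command:
  rows: "1 4 0 0 0 0 0; 1 4 0 0 0 0 0; 1 4 0 0 0 0 0; 1 4 0 0 0 0 0; 1 4 0 0 0 0 0"

```text
time_s: 7.25
position: [0.5574, -0.1202, 0.0577]
tool_rot: [[0.988, -0.154, -0.0], [-0.154, -0.988, 0.0], [-0.0, -0.0, -1.0]]
ft_force: [-4.2, -1.9, -1.4]
grip_width: 0.0
```

arm_command:
  rows: "1 4 0 0 0 0 0; 1 4 0 0 0 0 0; 1 4 0 0 0 0 0; 1 4 0 0 0 0 0; 1 4 0 0 0 0 0"

```text
time_s: 7.67
position: [0.5773, -0.1234, 0.0579]
tool_rot: [[0.988, -0.154, 0.0], [-0.154, -0.988, -0.0], [0.0, 0.0, -1.0]]
ft_force: [-4.5, -1.9, -2.2]
grip_width: -0.0
```

arm_command:
  rows: "1 2 0 0 0 0 0; 1 2 0 0 0 0 0; 1 2 0 0 0 0 0"

```text
time_s: 7.92
position: [0.5829, -0.1242, 0.0579]
tool_rot: [[0.988, -0.154, -0.0], [-0.154, -0.988, -0.0], [-0.0, 0.0, -1.0]]
ft_force: [-5.3, -1.5, -1.7]
grip_width: 0.0
```

arm_command:
  rows: "1 1.5 0 0 0 0 0; 1 1.5 0 0 0 0 0"

```text
time_s: 8.08
position: [0.5859, -0.1247, 0.0578]
tool_rot: [[0.988, -0.154, -0.0], [-0.154, -0.988, -0.0], [-0.0, 0.0, -1.0]]
ft_force: [-4.3, -0.4, -1.5]
grip_width: 0.0
```

arm_command:
  rows: "1 1.5 0 0 0 0 0; 1 1 0 0 0 0 0"

```text
time_s: 8.25
position: [0.5884, -0.1251, 0.0579]
tool_rot: [[0.988, -0.154, 0.0], [-0.154, -0.988, -0.0], [0.0, 0.0, -1.0]]
ft_force: [-3.5, -2.1, -0.7]
grip_width: 0.0
```

arm_command:
  rows: "1 1 0 0 0 0 0; 1 1 0 0 0 0 0"

```text
time_s: 8.42
position: [0.5909, -0.1252, 0.0581]
tool_rot: [[0.988, -0.154, 0.002], [-0.154, -0.988, 0.0], [0.002, -0.0, -1.0]]
ft_force: [-0.9, -0.3, -0.7]
grip_width: 0.0001
```

arm_command:
  rows: "1 1 0 0 0 0 0; 1 0 0 0 0 0 0"

```text
time_s: 8.58
position: [0.5918, -0.1255, 0.0581]
tool_rot: [[0.988, -0.154, 0.001], [-0.154, -0.988, -0.0], [0.001, -0.0, -1.0]]
ft_force: [-0.0, -0.5, -0.3]
grip_width: 0.0001
```

arm_command:
  rows: "1 1 0 0 0 0 0; 1 0 0 0 0 0 0"

```text
time_s: 8.75
position: [0.5925, -0.1256, 0.058]
tool_rot: [[0.988, -0.154, 0.001], [-0.154, -0.988, -0.0], [0.001, -0.0, -1.0]]
ft_force: [-0.2, -0.3, -1.0]
grip_width: 0.0005
```

arm_command:
  rows: "1 1 0 0 0 0 0; 1 0 0 0 0 0 0"

```text
time_s: 8.92
position: [0.5934, -0.1258, 0.0579]
tool_rot: [[0.988, -0.154, 0.0], [-0.154, -0.988, -0.0], [0.0, -0.0, -1.0]]
ft_force: [-0.0, -0.3, -0.1]
grip_width: -0.0005
```

arm_command:
  rows: "1 1 0 0 0 0 0; 1 0 0 0 0 0 0"

```text
time_s: 9.08
position: [0.594, -0.1259, 0.0578]
tool_rot: [[0.988, -0.154, -0.0], [-0.154, -0.988, 0.0], [-0.0, -0.0, -1.0]]
ft_force: [-2.5, 0.2, 0.9]
grip_width: 0.0002
```

arm_command:
  rows: "1 1 0 0 0 0 0; 1 0 0 0 0 0 0"

```text
time_s: 9.25
position: [0.5942, -0.1259, 0.0578]
tool_rot: [[0.988, -0.154, -0.003], [-0.154, -0.988, 0.001], [-0.003, -0.0, -1.0]]
ft_force: [-6.1, 0.9, 3.4]
grip_width: 0.0003
```

arm_command:
  rows: "1 1 0 0 0 0 0; 1 0 0 0 0 0 0"

```text
time_s: 9.42
position: [0.5943, -0.126, 0.0577]
tool_rot: [[0.988, -0.154, -0.005], [-0.154, -0.988, 0.001], [-0.005, -0.0, -1.0]]
ft_force: [-9.6, 0.4, 6.0]
grip_width: -0.0002
```

arm_command:
  rows: "1 -3 0 0 0 0 0; 1 -10 0 0 0 0 0; 1 -10 0 0 0 0 0; 1 0 0 -20 0 0 0; 1 0 0 -30 0 0 0"

```text
time_s: 9.83
position: [0.5721, -0.1223, 0.1061]
tool_rot: [[0.988, -0.154, -0.004], [-0.154, -0.988, 0.002], [-0.005, -0.001, -1.0]]
ft_force: [1.6, 0.7, 0.1]
grip_width: -0.0004
```

arm_command:
  rows: "1 0 10 -30 0 0 0; 1 -10 30 -10 0 0 0; 1 -15 35 0 0 0 0; 1 -15 35 0 0 0 0; 1 -15 35 0 0 0 0"

```text
time_s: 10.25
position: [0.4961, -0.2588, 0.1483]
tool_rot: [[0.988, -0.153, 0.002], [-0.153, -0.988, -0.001], [0.002, 0.001, -1.0]]
ft_force: [1.5, -0.2, 0.3]
grip_width: 0.0002
```

arm_command:
  rows: "1 -15 35 0 0 0 0; 1 -15 35 0 0 0 0; 1 -15 35 0 0 0 0; 1 -15 30 0 0 0 0; 1 0 0 0 0 0 0"

```text
time_s: 10.67
position: [0.4139, -0.3866, 0.1479]
tool_rot: [[0.987, -0.159, 0.0], [-0.159, -0.987, -0.003], [0.001, 0.003, -1.0]]
ft_force: [0.0, 0.4, 0.4]
grip_width: -0.0004
```

```bash
python3 - <<'E'
from h import *
b=eyes.get_image("side")[:,:,::-1]; a=eyes.get_image("top")[:,:,::-1]; cv2.imwrite("pics/side3.png",b);cv2.imwrite("pics/top3.png",a)
cv2.imwrite("pics/z3.png",np.hstack([cv2.resize(b[195:345,200:450],None,fx=2,fy=3)[:,:],cv2.resize(a[250:400,230:430],None,fx=1.5,fy=3)]) if 0 else np.hstack([cv2.resize(b[200:350,205:445],None,fx=2.2,fy=2.2,interpolation=cv2.INTER_CUBIC),cv2.resize(a[250:400,280:400],None,fx=2.2,fy=2.2,interpolation=cv2.INTER_CUBIC)]))
s=readout.observe();print(s["position"],s["ft_force"],s["time_s"])
E
```

```text
[ 0.41610499 -0.38272947  0.14778515] [0.39833906 0.10824406 0.50799206] 10.7667
```

View pics/z3.png

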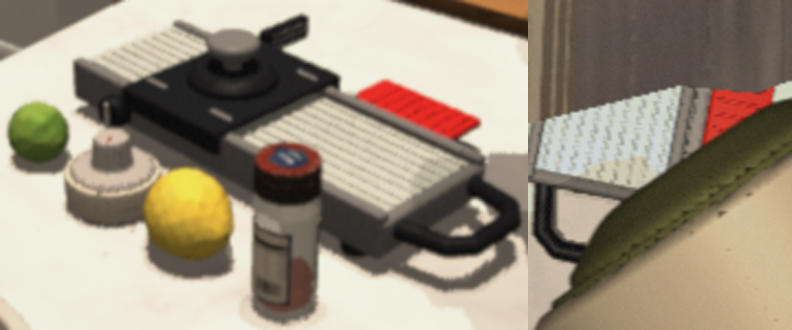

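```bash
python3 - <<'E'
from h import *
p=np.load("pose.npy");x,y,a=p[:3]
W=lambda q:[x+np.cos(a)*q[0]-np.sin(a)*q[1],y+np.sin(a)*q[0]+np.cos(a)*q[1],q[2]]
print("pad corner up / -6mm",proj("side",[W((-.135,-.116,z)) for z in(.034,.028)]).round(1).tolist())
for n in("side0","side1","side2","side3"):
    im=cv2.imread(f"pics/{n}.png")[:,410:440].astype(int); im=im[240:275]
    m=(im[:,:,2]>2.2*im[:,:,1])&(im[:,:,2]>60)
    ys,xs=np.nonzero(m);print(n,"max col",xs.max()+410,"rows at col 418",ys[xs==8].min()+240,ys[xs==8].max()+240)
d=cv2.absdiff(cv2.imread("pics/side0.png"),cv2.imread("pics/side3.png")).max(2)
print("lime/timer/lemon/jar diff",[int((d[r:s,c:e]>60).sum()) for r,s,c,e in((245,275,205,238),(255,302,233,278),(275,322,270,312),(262,345,317,352))])
E
```

```text
pad corner up / -6mm [[425.7, 254.2], [425.4, 257.4]]
side0 max col 422 rows at col 418 253 258
side1 max col 422 rows at col 418 253 259
side2 max col 421 rows at col 418 258 263
side3 max col 422 rows at col 418 253 258
lime/timer/lemon/jar diff [0, 13, 16, 203]
```

```bash
python3 -c "
from rig import env; print(env.close_job())"
```

```text
the job is handed in; nothing more can be done
None
```

The mandoline is safe to put away: the guard is fully home over the blade, the catch has sprung up behind it, and I have handed the job in.

**What I did:** With the fingers shut, I held the catch down about 8 mm (about 7 N). While it was down I slid the fingertips along its pad and pushed the wing past the lug. I then lifted off the pad and pushed the wing on until it met the hard stop. At the stop the position held still while the force rose to about 10 N. After that I backed off and moved the hand clear, finishing at about 10.8 s.

**Last checks:**
- **Catch:** the red pad's edge is back at its starting pixel rows (253–258; it was 258–263 while pressed), so the catch is up.
- **Guard and knob:** the side view shows the guard over the blade with the knob down.
- **Lime, timer and lemon:** these are unchanged in the before/after picture comparison.
- **Spice jar:** 203 pixels differ in its patch. I put this down to the guard having moved behind it, since the jar looks in place, but I did not check it separately.
- **Hand:** the wrist force is near zero and the hand touches nothing.

**What went less well:**
- **A slip in one move:** just before lifting off the pad, one row went 4 mm down instead of up. It pressed the catch briefly towards its stop. The force returned to zero and I saw no harm.
- **Measurement fit:** my fit of the mandoline's position was off by up to about 4 pixels at some points. I relied on contact forces for the final positions.

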